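Close a casting mould and set its clamp nut to the expansion gap

ROBOT

A 7-joint arm with a two-finger parallel gripper is mounted at the origin on a cart in front of the work surface, level with it; the furniture and walls round the work are solid. World frame = base frame: x ahead of the robot, y to its left, z up, the work surface at z = 0. Lengths are in m, angles in rad, forces in N, time in s.
With the tool pointing down it reaches from about 0.35 to 0.9 m from the base axis. Payload 19.9 kg.
Tool frame: the origin (TCP) lies at the very end of the fingers, on their centre line; the grasp point (between the pads) lies 19 mm behind it; z points along the fingers, y is the direction in which the jaws open and shut (so a half turn about z gives the same grasp; the last joint's range is limited). The gripper opens to 85 mm and grips with 20 to 120 N. Pads are 22 mm wide; open, the fingers measure 114 mm over their backs; the gripper's body (76 mm by 85 mm) begins 54 mm behind the grasp point. The pads swing forward as they close: fully open they stand 13 mm farther back than shut.
Start: joints at [-1.21, 0.417, -0.01, 1.614, 0.005, 1.111, -0.053], TCP at [0.244, 0.575, 0.231] pointing down, gripper open.
Joint ranges: [-2.81, 2.81], [-0.39, 2.02], [-1.27, 1.25], [0.06, 2.57], [-1.19, 4.33], [0.19, 2], [-2.82, 2.82]. Speed limits (rad/s): [1.89, 1.89, 2.39, 2.39, 3.01, 3.01, 3.01].

INTERFACE

Orientations are given as a rotation vector (axis times angle).
In Python, from rig import env, optics gives the robot as it stands. The module is installed in compiled form; this text tells all that it offers.
- The arm moves only by the tool jog_arm, never from a script. Its argument "rows" is a list of rows, each a list of 7 numbers: the shift along the tool's x, y, z in cm, then the turn, a rotation vector about the tool's x, y, z in rad, then the opening, from 0 (shut) to 1 (fully open). A call has 1 to 20 rows; each row shifts and turns the commanded pose from where the row before left it, along the tool's axes as they then stand; what a row does not reach is not made up. A row lasts 1/8 s, in which the tool goes at most 62.5 mm and 10.7 degrees, less where a joint would pass 70% of its speed; a pose out of reach is approached as far as the arm can. A call with a gripper value outside its range is refused whole. The fingers move at their own pace and stop on an object; "newtons" is the grip in N (left out, the last holds). Time passes only in rows, so rows that do not move let the fingers close. It gives the time, the measured TCP pose, the force and the opening at its end, in the units of the state.
- env.get_state(): the state, without advancing time (a new reading comes with each control period).
- optics.capture(name): name is "scene" or "side" or "wrist"; returns a dict with "frame" (384x512x3 uint8, red, green, blue), "depth" (384x512 float32, m along the optical axis (not along the pixel's ray), 0 where there is no reading), "fx", "fy", "cx", "cy" (pixels), "world_from_camera" (4x4, takes a point from camera to world coordinates); the wrist camera has in their place "T_tool_cam" (4x4, takes a point from camera to tool coordinates, whose origin is the TCP and whose axes are the flange's). Camera axes: x right, y up, looking along -z (the intrinsics and any distortion apply to the point x, -y, -z); pixel columns grow to the right and rows downward; lengths in m; the calibration is good to about 2 mm. A picture is of the moment at which its call begins: read the wrist's pose just before it.
- env.hand_in(): hands the job in, once; it reports no verdict.
The state is a dict: "t": time; "joint_pos": joint angles; "joint_vel": joint speeds; "joint_efforts": joint torques, N m; "tcp_pos": TCP position; "ee_rot": TCP orientation; "contact_force": force on the tool from outside, world axes, zero at the start; "moment": the same for the moment, N m; "opening": finger opening in m.
Only numpy, scipy, OpenCV 4.12 (cv2) and the standard library are available. Lean on these libraries where they do the work, as an engineer would, in place of code of your own. Each camera call takes 0.05 s, during which the arm holds its last target.

TASK

Get the small iron glass mould ready for the kiln: press its lid fully shut, swing the eye-bolt up into the fork of the lid, and screw the knurled cap nut down (clockwise) until it bottoms out. Then back the nut off a quarter turn, so that the hot iron has room to grow, and finish with the nut still gripped in the fingers, holding it at that setting for me to lock it. Leave the tweezers, the marker and the cork lying where they are.

Things in the scene. Friction and masses are not known exactly. Their poses are not given: they have to be found in the camera images.
- mould: Lower half of a dark cast-iron mould, fixed on the table: foot plate 190 x 126 x 8 mm, block 120 x 110 mm, top 50 mm above the table, round cavity. Origin on the table under the block's centre; its -x axis points to the mould's front (eye-bolt side, roughly towards the robot), +x to the lid's hinge, z up.
- mould_lid (a joint): Opening angle of the iron lid, rad: 0 shut, positive open (front edge up). Stiff hinge: the lid stays where it is left and takes about 1 to 6 N near its front edge to press down. Lid 120 x 110 x 14 mm, with a two-pronged fork (54 mm wide, slot 18 mm) reaching 105 mm in front of the block's centre. Shut, its top is 64.5 mm above the table.
- lid_hinge (a point): Middle of the lid's hinge axis, which is parallel to the mould's y axis: 72 mm behind the block's centre, 52 mm above the table. Fixed.
- lid_top (a point): Point on the flat upper face of the lid, on its centre line, 115 mm from the hinge axis (moves with the lid). A good place to press the lid down.
- swing_bolt (a joint): Angle of the steel eye-bolt in rad: 0 upright, standing in the slot of the shut lid's fork (a stop), positive swung out and down to the mould's front. It pivots about a stiff pin and stays where it is left; moving it takes up to about 4 N at the nut. It only goes into place properly once the lid is shut.
- bolt_pivot (a point): Axis of the eye-bolt's pin, parallel to the mould's y axis: 84 mm in front of the block's centre, 22 mm above the table. Fixed.
- clamp_nut (a joint): Turn of the knurled cap nut on the eye-bolt, rad: 0 bottomed out (hard stop, washer seated level with the shut lid's top), growing as it is unscrewed, anticlockwise seen from above. Right-hand thread, 3 mm per turn, light friction (about 0.08 N m). It starts half a turn to nearly one turn up and cannot come off.
- nut_grip (a point): Point on the knurled cap nut's axis at the height to grip it; its z axis runs along the bolt, away from the pin. The nut is a cylinder, 38 mm across, 42 mm high, closed top with a dark index notch; the point lies 25 mm above its underside. A captive washer, 45 x 4 mm, sits below it. Nut bottomed out, the point is 72 mm from the pin axis: with the bolt upright, 94 mm above the table.
- tweezers_long: Bystander: the long steel tweezers, 22 x 195 x 11 mm, loose on the table; leave it where it is. Origin at the middle of its underside.
- marker: Bystander: the marker pen, 17 x 135 mm, loose on the table; leave it where it is. Origin at the middle of its underside.
- cork_big: Bystander: the cork, 33 mm, loose on the table; leave it where it is. Origin at the middle of its underside.

How it is judged:
By the outcome, as a careful person would: the job done as asked, in the order asked, and still so for the second after the job is handed in, while the arm keeps its last pose, push and grip.
It also fails if it takes over 64 s, if anything falls off the work surface, if the arm or the gripper's body presses on something with over 40 N, if the wrist force passes 120 N, or if a joint passes its speed limit or range.

## Working session

There is one attempt and no reset: what is moved stays moved. The work goes in short steps, Python scripts to look and compute and a tool call to move; the robot and the scene stay as the last step left them, time stands still between calls to the robot, and variables do not carry over. Pictures are saved under pics/ and viewed, and the job is handed in when it is done.

Besides the shell and the picture viewer there is one more tool, called after "Request:" as a command line: name --pt "numbers of a row" for each row, then --argument value for the rest. jog_arm: Moves the arm, as the interface text tells. Its arguments: {"type":"object","properties":{"rows":{"type":"array","items":{"type":"array","items":{"type":"number"}}},"newtons":{"type":"number"}},"required":["rows"]}

```bash
mkdir -p pics
cat > h.py <<'E'
from rig import env, optics
import numpy as np, cv2
from scipy.spatial.transform import Rotation as R
def cap(name,fn):
    s=env.get_state(); c=optics.capture(name)
    if 'T_tool_cam' in c:
        T=np.eye(4);T[:3,:3]=R.from_rotvec(s['ee_rot']).as_matrix();T[:3,3]=s['tcp_pos']
        c['W']=T@c['T_tool_cam']
    else: c['W']=c['world_from_camera']
    cv2.imwrite('pics/'+fn,c['frame'][:,:,::-1]); np.savez('pics/'+fn+'.npz',**{k:v for k,v in c.items()}); return c
def load(fn): return dict(np.load('pics/'+fn+'.npz'))
def ray(c,u,v):
    d=np.array([(u-c['cx'])/c['fx'],-(v-c['cy'])/c['fy'],-1.]); return c['W'][:3,3],c['W'][:3,:3]@d
def onz(c,u,v,z):
    o,d=ray(c,u,v); return o+d*(z-o[2])/d[2]
def dep(c,u,v):
    o,d=ray(c,u,v); return o+d*float(c['depth'][int(v),int(u)])
def cloud(c):
    v,u=np.mgrid[:384,:512]; D=c['depth']
    d=np.stack([(u-c['cx'])/c['fx'],-(v-c['cy'])/c['fy'],-np.ones_like(D)],-1)*D[...,None]
    P=d@c['W'][:3,:3].T+c['W'][:3,3]; P[D==0]=np.nan; return P
def proj(c,p):
    q=np.linalg.inv(c['W'])@np.append(p,1); return c['cx']+c['fx']*q[0]/-q[2], c['cy']+c['fy']*q[1]/q[2]
E
python3 - <<'E'
from h import *
for n in ['scene','side','wrist']:
    c=cap(n,n+'0.png'); print(n,c['W'][:3].round(3).tolist(),c['fx'],c['cx'],c['cy'],[k for k in c])
s=env.get_state();print(s)
E
```

```text
scene [[-0.854, 0.404, -0.329, 0.213], [-0.521, -0.657, 0.545, 0.552], [0.004, 0.636, 0.771, 0.909]] 485.2359083751736 247.23285032430138 186.78903525862145 ['frame', 'depth', 'fx', 'fy', 'cx', 'cy', 'world_from_camera', 'W']
side [[0.909, 0.287, -0.302, 0.195], [-0.416, 0.588, -0.694, -0.873], [-0.022, 0.757, 0.654, 0.847]] 441.6258121592275 251.3436863016721 190.74589947260083 ['frame', 'depth', 'fx', 'fy', 'cx', 'cy', 'world_from_camera', 'W']
wrist [[0.391, -0.878, -0.275, 0.173], [0.92, 0.373, 0.118, 0.605], [-0.001, -0.3, 0.954, 0.373]] 335.5052424656175 255.206071644108 193.1769274365673 ['frame', 'depth', 'fx', 'fy', 'cx', 'cy', 'T_tool_cam', 'W']
{'t': 0.15, 'joint_pos': array([-1.21048399,  0.41781854, -0.01032854,  1.61399055,  0.00467117,
        1.11071414, -0.05302943]), 'joint_vel': array([ 0.00028771, -0.00115031,  0.00013859, -0.00102285, -0.00033885,
        0.00053888, -0.00012656]), 'joint_efforts': array([ 1.00110003e-03, -8.64740825e+01,  6.79781567e-01, -4.35055053e+01,
        1.92078995e-02,  5.67325798e-03,  9.56265637e-06]), 'tcp_pos': array([0.24431594, 0.57499768, 0.23083436]), 'ee_rot': array([-6.26917329e-01, -3.07826123e+00,  1.40649965e-03]), 'contact_force': array([ 0.23507194,  0.49243818, -0.08481163]), 'moment': array([-0.02483665,  0.02954957,  0.03194814]), 'opening': 0.0856524839131606}
```

View pics/scene0.png

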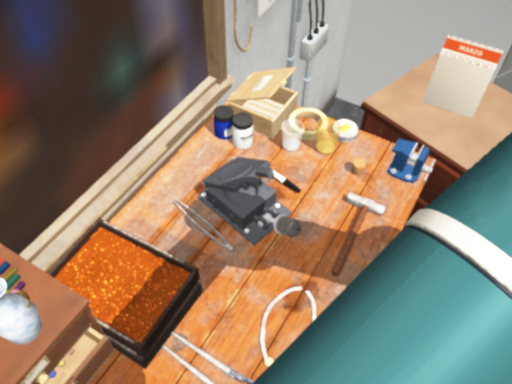

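View pics/side0.png

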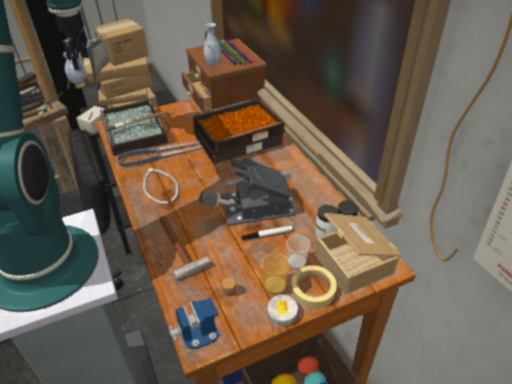

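View pics/wrist0.png

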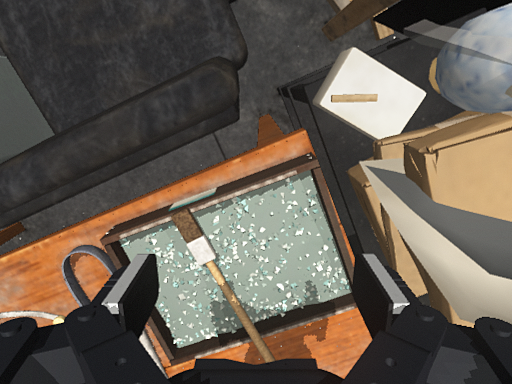

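The mould is near (240,200) in the scene view and (255,190) in the side view. The lid is part open, and the nut is swung out at scene (288,227), side (210,197). I'll zoom in and measure from the depth.

Run:
```python
from h import *
a=load('scene0.png');b=load('side0.png')
A=cv2.resize(a['frame'][140:260,160:320],None,fx=5,fy=5,interpolation=cv2.INTER_CUBIC)
B=cv2.resize(b['frame'][140:260,180:320],None,fx=5,fy=5,interpolation=cv2.INTER_CUBIC)
cv2.imwrite('pics/za.png',A[:,:,::-1]);cv2.imwrite('pics/zb.png',B[:,:,::-1])
for n,c in (('scene',a),('side',b)):
    P=cloud(c); 
    m=(P[...,0]>.35)&(P[...,0]<1)&(P[...,2]>-.05)&(P[...,2]<.3)&(abs(P[...,1])<.5)
    # height map image
    h=np.where(m,np.clip((P[...,2]+.01)/.16,0,1),0)
    im=cv2.applyColorMap((h*255).astype(np.uint8),cv2.COLORMAP_JET)
    y0,x0=(140,160) if n=='scene' else (140,180)
    cv2.imwrite(f'pics/h_{n}.png',cv2.resize(im[140:260,x0:x0+150],None,fx=5,fy=5,interpolation=cv2.INTER_NEAREST))
for uv in [(288,227),(282,226),(240,168),(230,180),(252,238),(300,340),(240,250)]: print('scene',uv,dep(a,*uv).round(4))
for uv in [(210,197),(255,160),(265,190),(230,220),(170,230)]: print('side',uv,dep(b,*uv).round(4))
```

```text
scene (288, 227) [0.439  0.0111 0.0745]
scene (282, 226) [0.454  0.0086 0.0638]
scene (240, 168) [ 0.5948 -0.0499  0.1096]
scene (230, 180) [ 0.59   -0.002   0.1198]
scene (252, 238) [0.5099 0.0376 0.0111]
scene (300, 340) [0.2436 0.44   0.6318]
scene (240, 250) [5.197e-01 7.200e-02 3.000e-04]
side (210, 197) [ 0.4463 -0.0175  0.0647]
side (255, 160) [6.587e-01 1.564e-01 6.000e-04]
side (265, 190) [ 0.5735 -0.0923  0.0992]
side (230, 220) [ 0.4805 -0.0666  0.0074]
side (170, 230) [ 0.3212 -0.0412  0.0166]
```

View pics/za.png

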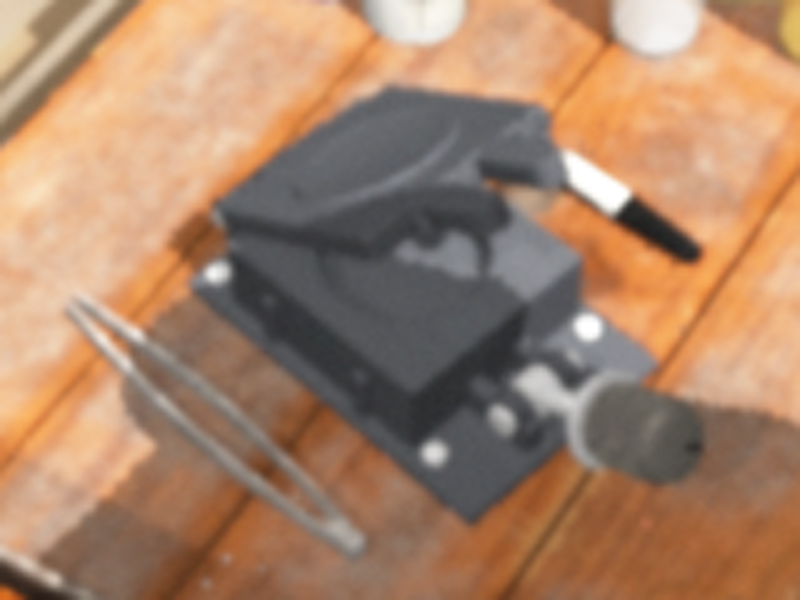

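View pics/zb.png

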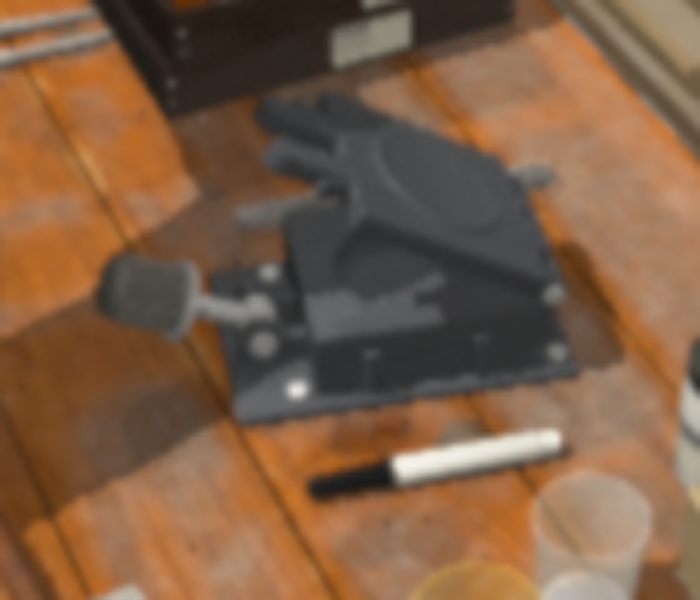

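View pics/h_scene.png

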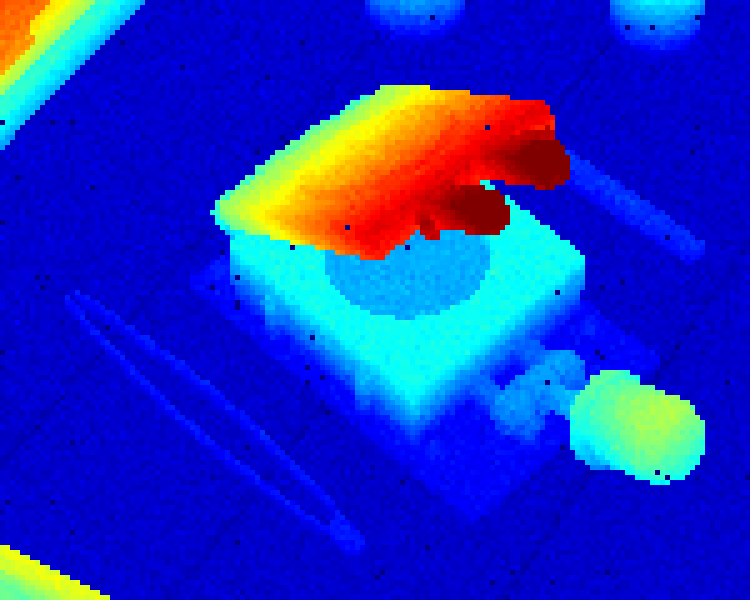

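Run:
```python
from h import *
a=load('scene0.png');b=load('side0.png')
def z(c,uv,o,h=.0095): return onz(c,o[0]+(uv[0]+.5)/5-.5,o[1]+(uv[1]+.5)/5-.5,h)
for n,uv in dict(BL=(216,271),FL=(433,452),FR=(588,325)).items(): print('scene',n,z(a,uv,(160,140)).round(4))
for n,uv in dict(FR=(297,388),FL=(268,270),BR=(557,350)).items(): print('side',n,z(b,uv,(180,140)).round(4))
for n,uv in dict(topFL=(415,390),topFR=(582,265)).items(): print('scene',n,z(a,uv,(160,140),.05).round(4))
print('plate front left corner',z(a,(473,521),(160,140),.008).round(4), 'FR',z(a,(657,365),(160,140),.008).round(4),'BL',z(a,(190,285),(160,140),.008).round(4))
print('side FR',z(b,(238,420),(180,140),.008).round(4),'BR',z(b,(578,375),(180,140),.008).round(4))
# top plane points
P=np.vstack([cloud(c).reshape(-1,3) for c in(a,b)])
m=(P[:,0]>.4)&(P[:,0]<.75)&(abs(P[:,1])<.12)
Q=P[m]; t=Q[abs(Q[:,2]-.05)<.002]; 
print(len(t)); r=cv2.minAreaRect(t[:,:2].astype(np.float32)*1000);print(r)
```

```text
scene BL [ 0.6744 -0.0094  0.0095]
scene FL [0.5325 0.0251 0.0095]
scene FR [ 0.5083 -0.0738  0.0095]
side FR [ 0.5059 -0.0694  0.0095]
side FL [0.5295 0.0274 0.0095]
side BR [ 0.647  -0.1045  0.0095]
scene topFL [0.5418 0.0251 0.05  ]
scene topFR [ 0.514  -0.0741  0.05  ]
plate front left corner [0.499  0.0462 0.008 ] FR [ 0.4703 -0.0712  0.008 ] BL [0.6808 0.0031 0.008 ]
side FR [ 0.4683 -0.0766  0.008 ] BR [ 0.6486 -0.1256  0.008 ]
870
((541.3884887695312, -29.37359619140625), (115.92642211914062, 250.2413787841797), 75.97177124023438)
```

```bash
cat >> h.py <<'E'
YAW=-0.238
MR=R.from_euler('z',YAW).as_matrix()
MO=np.array([.586,-.0387,0])
def tom(P): return (P-MO)@MR
def fromm(q): return MR@np.asarray(q)+MO
E
python3 - <<'E'
from h import *
a=load('scene0.png');b=load('side0.png')
for n,c in (('scene',a),('side',b)):
    P=tom(cloud(c).reshape(-1,3)); P=P[~np.isnan(P[:,0])]
    t=P[(abs(P[:,2]-.05)<.003)&(abs(P[:,1])<.08)&(P[:,0]>-.072)&(P[:,0]<.09)]
    print(n,'top',np.percentile(t,[1,3,50,97,99],axis=0).round(4).tolist(), len(t))
    for th in (.045,): 
      q=t[(abs(t[:,1])<th)]
      print('front edge',np.percentile(q[:,0],[0,1,2,5]).round(4))
    pl=P[(abs(P[:,2]-.008)<.002)&(abs(P[:,1])<.08)&(abs(P[:,0])<.14)]
    print('plate',pl.min(0).round(4),pl.max(0).round(4), np.percentile(pl,[1,99],axis=0).round(4).tolist())
    L=P[(abs(P[:,1])<.054)&(P[:,0]>-.03)&(P[:,0]<.07)&(P[:,2]>.07)&(P[:,2]<.2)]
    # plane z=ax+by+c robust
    w=np.ones(len(L),bool)
    for _ in range(8):
        k=np.linalg.lstsq(np.c_[L[w][:,:2],np.ones(w.sum())],L[w][:,2],rcond=None)[0]; r=L[:,2]-np.c_[L[:,:2],np.ones(len(L))]@k; w=abs(r)<.0025
    th=np.arctan(-k[0]); 
    # plane offset .0125 perpendicular from hinge at z=.052: z_h + .0125/cos = k0*xh + k2
    xh=(.052+.0125/np.cos(th)-k[2])/k[0]
    print('lid',k.round(4),'theta',th,'hinge x',xh,w.sum(),len(L))
    N=P[(abs(P[:,1])<.03)&(P[:,0]<-.112)&(P[:,0]>-.19)&(P[:,2]>.02)&(P[:,2]<.12)]
    print('nut',len(N),N.min(0).round(4),N.max(0).round(4),N.mean(0).round(4))
E
```

```text
scene top [[-0.0605, -0.0544, 0.0475], [-0.0597, -0.052, 0.048], [-0.0379, 0.0313, 0.0512], [0.0497, 0.0551, 0.0529], [0.0579, 0.0559, 0.0529]] 675
front edge [-0.0613 -0.0605 -0.0601 -0.0595]
plate [-0.1347 -0.0772  0.006 ] [0.1365 0.0743 0.01  ] [[-0.1048, -0.0618, 0.006], [0.1152, 0.0636, 0.01]]
lid [-0.6363 -0.0022  0.1155] theta 0.5666906149421662 hinge x 0.07655126576743546 894 962
nut 459 [-0.1715 -0.0204  0.026 ] [-0.115   0.0227  0.0794] [-0.1449  0.0064  0.0635]
side top [[-0.0597, -0.0568, 0.0471], [-0.0587, -0.0555, 0.0472], [-0.0343, -0.0349, 0.0492], [0.0562, 0.0484, 0.0518], [0.0707, 0.0527, 0.0526]] 450
front edge [-0.0603 -0.0597 -0.0595 -0.0583]
plate [-0.1045 -0.068   0.006 ] [0.0834 0.0598 0.01  ] [[-0.1041, -0.0659, 0.006], [0.0821, 0.0571, 0.0099]]
lid [-0.6373  0.0054  0.1124] theta 0.567383172452281 hinge x 0.07156077159319049 671 754
nut 283 [-0.171  -0.0286  0.0253] [-0.1137  0.0146  0.0768] [-0.1421 -0.0098  0.0587]
```

Run:
```python
from h import *
from scipy.optimize import least_squares
a=load('scene0.png');b=load('side0.png')
for n,c in (('scene',a),('side',b)):
    P=tom(cloud(c).reshape(-1,3)); P=P[~np.isnan(P[:,0])]
    N=P[(abs(P[:,1])<.03)&(P[:,0]<-.112)&(P[:,0]>-.19)&(P[:,2]>.02)&(P[:,2]<.12)]
    def f(x):
        d=np.array([-np.sin(x[0]),0,np.cos(x[0])]); v=N-np.array([-.084,x[1],.022+x[2]]); s=v@d
        r=np.linalg.norm(v-s[:,None]*d,axis=1)-.019
        k=(s>.053)&(s<.087); return np.where(k,r,0)
    for g in (1.0,1.2):
        o=least_squares(f,[g,0,0],loss='soft_l1',f_scale=.001,bounds=([.3,-.01,-.004],[1.6,.01,.004])); 
        print(n,o.x,abs(f(o.x)).mean())
    d=np.array([-np.sin(o.x[0]),0,np.cos(o.x[0])]);s=(N-np.array([-.084,0,.022]))@d; print(np.percentile(s,[1,50,98,99.5]))
```

```text
scene [ 1.08523847e+00 -6.10447306e-04 -2.10202850e-04] 0.0004985006447149901
scene [ 1.11609560e+00 -6.73373089e-04  2.11495380e-03] 0.0005498399458308807
[0.04529239 0.07554855 0.09271469 0.09342767]
side [ 1.09180210e+00  9.49705821e-04 -2.23873961e-03] 0.0008638891127665126
side [1.13067532e+00 1.00746250e-03 7.71527927e-04] 0.0008747906224441591
[0.03547582 0.0686458  0.09141714 0.09193504]
```

```bash
cat >> h.py <<'E'
def plan(pos,rot,n,s=None):
    "n rows from present pose to (pos, Rotation), each in the then tool axes"
    s=s or env.get_state(); p=np.array(s['tcp_pos']);q=R.from_rotvec(s['ee_rot'])
    rv=(q.inv()*rot).as_rotvec()/n; d=(np.asarray(pos)-p)/n; out=[]
    for i in range(n):
        sh=q.inv().apply(d)*100; out.append(np.r_[sh.round(2),rv.round(3)].tolist()); q=q*R.from_rotvec(rv)
    return out
def down(ang):  # tool z down, tool x at world angle ang
    c,s=np.cos(ang),np.sin(ang); return R.from_matrix(np.array([[c,s,0],[s,-c,0],[0,0,-1.]]))
E
python3 - <<'E'
from h import *
a=load('scene0.png');b=load('side0.png')
P=np.vstack([cloud(c).reshape(-1,3) for c in(a,b)]);P=P[~np.isnan(P[:,0])]
for (x0,x1,y0,y1) in [(.2,.4,.2,.6),(.4,.7,.2,.6),(.35,.75,.0,.2),(.35,.5,-.2,.0),(.5,.75,-.3,.0)]:
    q=P[(P[:,0]>x0)&(P[:,0]<x1)&(P[:,1]>y0)&(P[:,1]<y1)&(P[:,2]<.6)]; print((x0,x1,y0,y1),len(q),np.percentile(q[:,2],99.5) if len(q) else '')
t=fromm([-.018,0,.25]);print(t)
for r in plan(t,down(np.pi/2+YAW),14): print(r)
E
```

```text
(0.2, 0.4, 0.2, 0.6) 8402 0.4476454588578867
(0.4, 0.7, 0.2, 0.6) 33743 0.3242926256499296
(0.35, 0.75, 0.0, 0.2) 19563 0.1324060455731671
(0.35, 0.5, -0.2, 0.0) 8195 0.0743275791837959
(0.5, 0.75, -0.3, 0.0) 20723 0.15255942916267515
[ 0.56850739 -0.03445633  0.25      ]
[-3.83, -3.1, -0.13, -0.0, 0.0, 0.1]
[-4.13, -2.7, -0.13, -0.0, 0.0, 0.1]
[-4.38, -2.27, -0.13, -0.0, 0.0, 0.1]
[-4.58, -1.82, -0.13, -0.0, 0.0, 0.1]
[-4.74, -1.35, -0.14, -0.0, 0.0, 0.1]
[-4.85, -0.87, -0.14, -0.0, 0.0, 0.1]
[-4.92, -0.38, -0.14, -0.0, 0.0, 0.1]
[-4.93, 0.12, -0.14, -0.0, 0.0, 0.1]
[-4.89, 0.61, -0.14, -0.0, 0.0, 0.1]
[-4.81, 1.1, -0.14, -0.0, 0.0, 0.1]
[-4.67, 1.57, -0.14, -0.0, 0.0, 0.1]
[-4.49, 2.03, -0.14, -0.0, 0.0, 0.1]
[-4.26, 2.48, -0.14, -0.0, 0.0, 0.1]
[-3.99, 2.89, -0.14, -0.0, 0.0, 0.1]
```

Run:
```python
from h import *
b=load('side0.png')
P=cloud(b).reshape(-1,3);P=P[~np.isnan(P[:,0])]
q=P[(P[:,0]>.2)&(P[:,0]<.75)&(P[:,1]>.1)&(P[:,1]<.7)&(P[:,2]>.12)]
H,xe,ye=np.histogram2d(q[:,0],q[:,1],bins=[np.arange(.2,.76,.05),np.arange(.1,.71,.05)])
M=np.zeros_like(H)
for p in q:
    i=int((p[0]-.2)/.05);j=int((p[1]-.1)/.05)
    if i<11 and j<12: M[i,j]=max(M[i,j],p[2])
print(M.round(2))
```

```text
[[0.   0.   0.   0.   0.   0.   0.   0.31 0.45 0.45 0.   0.  ]
 [0.   0.   0.   0.   0.   0.   0.   0.   0.45 0.44 0.34 0.26]
 [0.   0.   0.   0.   0.   0.   0.   0.   0.   0.   0.26 0.26]
 [0.   0.   0.   0.   0.   0.   0.   0.   0.   0.   0.   0.27]
 [0.   0.   0.   0.   0.   0.   0.   0.   0.   0.   0.   0.27]
 [0.   0.   0.   0.   0.   0.   0.   0.   0.   0.   0.   0.26]
 [0.   0.   0.   0.   0.   0.   0.   0.   0.   0.   0.   0.  ]
 [0.   0.   0.   0.   0.   0.13 0.13 0.16 0.16 0.13 0.13 0.  ]
 [0.   0.   0.   0.   0.   0.21 0.32 0.33 0.21 0.21 0.21 0.  ]
 [0.   0.   0.   0.   0.   0.21 0.33 0.33 0.2  0.2  0.21 0.  ]
 [0.   0.   0.   0.   0.   0.21 0.22 0.22 0.22 0.22 0.21 0.  ]]
```

Request:
jog_arm --pt "-3.83 -3.1 -0.13 0 0 0.1 1" --pt "-4.13 -2.7 -0.13 0 0 0.1 1" --pt "-4.38 -2.27 -0.13 0 0 0.1 0" --pt "-4.58 -1.82 -0.13 0 0 0.1 0" --pt "-4.74 -1.35 -0.14 0 0 0.1 0" --pt "-4.85 -0.87 -0.14 0 0 0.1 0" --pt "-4.92 -0.38 -0.14 0 0 0.1 0" --pt "-4.93 0.12 -0.14 0 0 0.1 0" --pt "-4.89 0.61 -0.14 0 0 0.1 0" --pt "-4.81 1.1 -0.14 0 0 0.1 0" --pt "-4.67 1.57 -0.14 0 0 0.1 0" --pt "-4.49 2.03 -0.14 0 0 0.1 0" --pt "-4.26 2.48 -0.14 0 0 0.1 0" --pt "-3.99 2.89 -0.14 0 0 0.1 0" --pt "0 0 0 0 0 0 0" --pt "0 0 0 0 0 0 0" --newtons 40

```text
t: 2.15
tcp_pos: [0.5705, -0.0326, 0.2501]
ee_rot: [-2.462, -1.951, 0.001]
contact_force: [-0.1, -0.0, 0.4]
opening: -0.0003
```

Run:
```python
from h import *
s=env.get_state();print(s['t'],s['joint_pos'].round(3),tom(s['tcp_pos']).round(4),s['opening'],s['contact_force'])
c=cap('wrist','w1.png')
for r in plan(fromm([-.018,0,.135]),down(np.pi/2+YAW),3): print(r)
```

```text
2.15 [-0.446  0.34   0.565  1.744 -0.2    1.115 -0.049] [-0.0165  0.0023  0.2501] -0.00031498316703362604 [-0.12742845 -0.0424113   0.40493603]
[-0.09, -0.04, 3.84, -0.0, -0.0, 0.003]
[-0.09, -0.04, 3.84, -0.0, -0.0, 0.003]
[-0.09, -0.04, 3.84, -0.0, -0.0, 0.003]
```

View pics/w1.png

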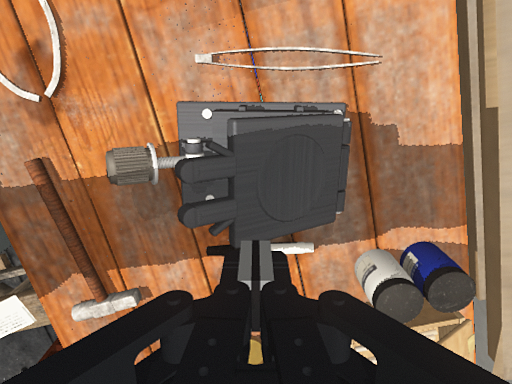

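Request:
jog_arm --pt "-0.1 -0.05 3.8 0 0 0 0" --pt "-0.1 -0.05 3.8 0 0 0 0" --pt "0 0 3.5 0 0 0 0" --pt "0 -0.3 1.2 0 0 0 0" --pt "0 -0.3 1.0 0 0 0 0" --pt "0 -0.3 1.0 0 0 0 0" --pt "0 -0.3 1.0 0 0 0 0" --pt "0 -0.3 1.0 0 0 0 0" --pt "0 -0.2 1.0 0 0 0 0" --pt "0 0 0 0 0 0 0"

```text
t: 3.45
tcp_pos: [0.5522, -0.0308, 0.0767]
ee_rot: [-2.462, -1.95, 0.002]
contact_force: [0.8, 0.9, 0.8]
opening: -0.0004
```

Run:
```python
from h import *
s=env.get_state();print(s['t'],tom(s['tcp_pos']).round(4),s['contact_force'])
```

```text
3.45 [-0.0347 -0.0003  0.0767] [0.82744878 0.91220684 0.76818204]
```

Request:
jog_arm --pt "0 0 0.5 0 0 0 0" --pt "0 0 0.4 0 0 0 0" --pt "0 0 0.3 0 0 0 0" --pt "0 0 0.2 0 0 0 0" --pt "0 0 0.1 0 0 0 0" --pt "0 0 0 0 0 0 0"

```text
t: 4.2
tcp_pos: [0.5529, -0.0308, 0.0643]
ee_rot: [-2.462, -1.95, -0.002]
contact_force: [-17.7, 2.3, 45.2]
opening: -0.0003
```

Run:
```python
from h import *
s=env.get_state();print(s['t'],tom(s['tcp_pos']).round(4),s['contact_force'])
c=cap('side','s2.png')
B=cv2.resize(c['frame'][100:260,150:350],None,fx=4,fy=4,interpolation=cv2.INTER_CUBIC);cv2.imwrite('pics/s2z.png',B[:,:,::-1])
```

```text
4.2 [-0.034  -0.0001  0.0643] [-17.66917776   2.33909765  45.17486321]
```

View pics/s2z.png

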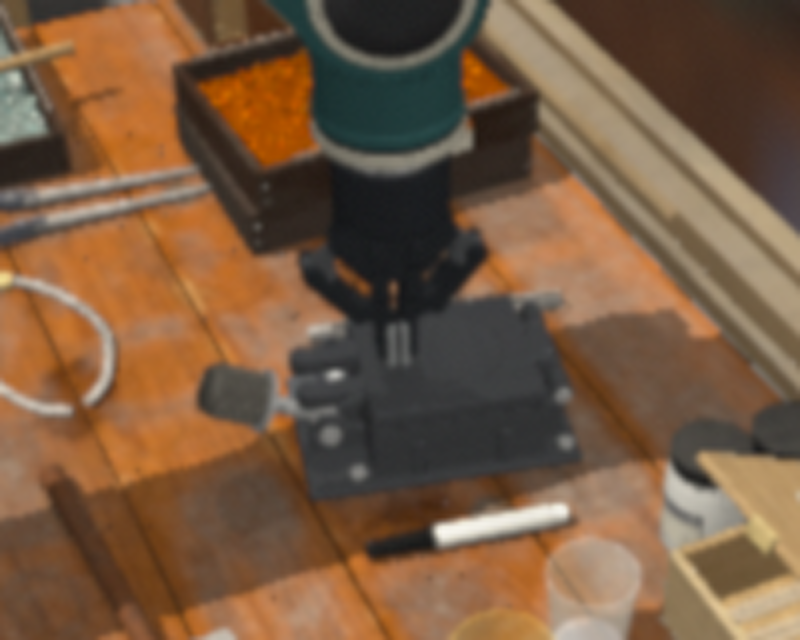

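The lid is shut: 45 N reaction with the tip at z = 0.0643, and it looks flat in the image. Next I go round to the front of the nut.

Request:
jog_arm --pt "0 0 -5 0 0 0 0" --pt "0 0 -5.5 0 0 0 0" --pt "0 -5.7 0 0 0 0 0" --pt "0 -5.7 0 0 0 0 0" --pt "0 -5.7 0 0 0 0 0" --pt "0 0 0 0 0 -0.175 0" --pt "0 0 0 0 0 -0.175 0" --pt "0 0 0 0 0 -0.175 0" --pt "0 0 0 0 0 -0.175 0" --pt "0 0 0 0 0 -0.175 0" --pt "0 0 0 0 0 -0.175 0" --pt "0 0 0 0 0 -0.175 0" --pt "0 0 0 0 0 -0.175 0" --pt "0 0 0 0 0 -0.171 0" --pt "0 0 0 0 0 0 0"

```text
t: 6.12
tcp_pos: [0.3864, 0.0083, 0.1676]
ee_rot: [0.363, 3.12, 0.0]
contact_force: [0.2, 0.0, 0.7]
opening: -0.0001
```

Run:
```python
from h import *
s=env.get_state();print(s['t'],tom(s['tcp_pos']).round(4),s['contact_force'],s['joint_pos'].round(3))
r=R.from_rotvec(s['ee_rot']).as_matrix();print('tool x angle',np.degrees(np.arctan2(r[1,0],r[0,0])))
c=cap('scene','s3.png');d=cap('wrist','w3.png')
P=tom(cloud(c).reshape(-1,3)); 
L=P[(abs(P[:,1])<.05)&(abs(P[:,0])<.055)&(P[:,2]>.05)&(P[:,2]<.09)];print(np.median(L[:,2]),np.polyfit(L[:,0],L[:,2],1))
B=cv2.resize(c['frame'][140:260,160:320],None,fx=5,fy=5,interpolation=cv2.INTER_CUBIC);cv2.imwrite('pics/s3z.png',B[:,:,::-1])
for r in plan(fromm([-.20,0,.034]),down(np.pi+YAW),3): print(r)
```

```text
6.125 [-0.2051 -0.0014  0.1676] [0.21920589 0.00600724 0.66322968] [-0.565  0.068  0.484  2.245 -0.043  0.836  1.286]
tool x angle 166.7171980513751
0.06682758924452524 [0.00194274 0.06685954]
[-0.17, 0.05, 4.45, 0.0, 0.0, 0.001]
[-0.17, 0.05, 4.45, 0.0, 0.0, 0.001]
[-0.17, 0.05, 4.45, 0.0, 0.0, 0.001]
```

View pics/s3z.png

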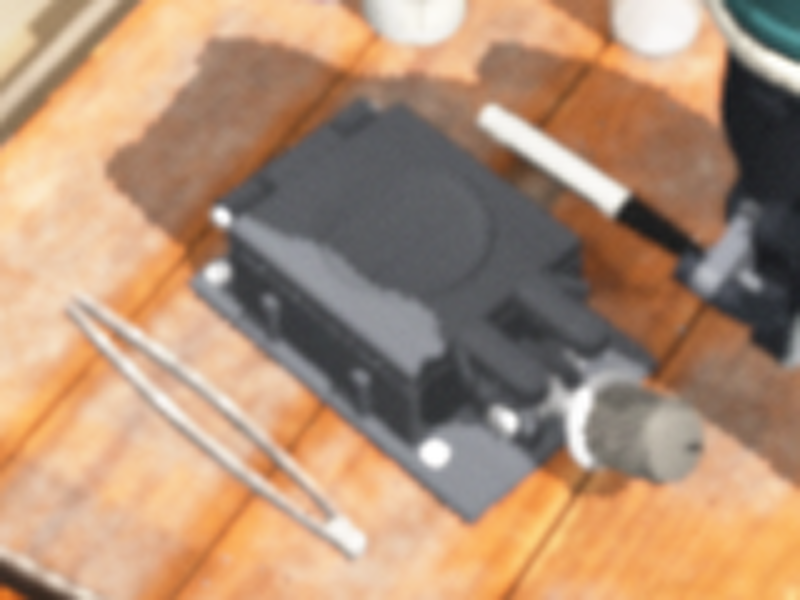

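View pics/w3.png

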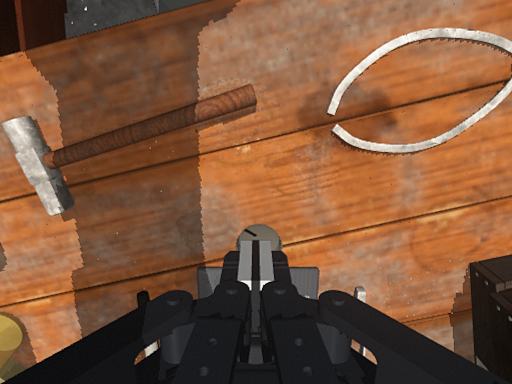

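Request:
jog_arm --pt "-0.1 0.05 4.4 0 0 0 0" --pt "-0.2 0.05 4.5 0 0 0 0" --pt "-0.2 0.05 4.4 0 0 0 0" --pt "-1.3 0 0 0 0 0 0" --pt "-0.6 0 -1 0 0 0 0" --pt "-0.6 0 -1.1 0 0 0 0" --pt "-0.9 0 -1.1 0 0 0 0" --pt "-1 0 -1.2 0 0 0 0" --pt "0 0 0 0 0 0 0"

```text
t: 7.35
tcp_pos: [0.436, -0.0015, 0.0819]
ee_rot: [0.364, 3.117, 0.002]
contact_force: [-2.0, -0.1, 0.5]
opening: 0.0002
```

Run:
```python
from h import *
s=env.get_state();print(s['t'],tom(s['tcp_pos']).round(4),s['contact_force'])
c=cap('scene','s4.png')
B=cv2.resize(c['frame'][140:260,180:340],None,fx=5,fy=5,interpolation=cv2.INTER_CUBIC);cv2.imwrite('pics/s4z.png',B[:,:,::-1])
```

```text
7.35 [-0.1546  0.0007  0.0819] [-2.02957414 -0.05130324  0.49143257]
```

View pics/s4z.png

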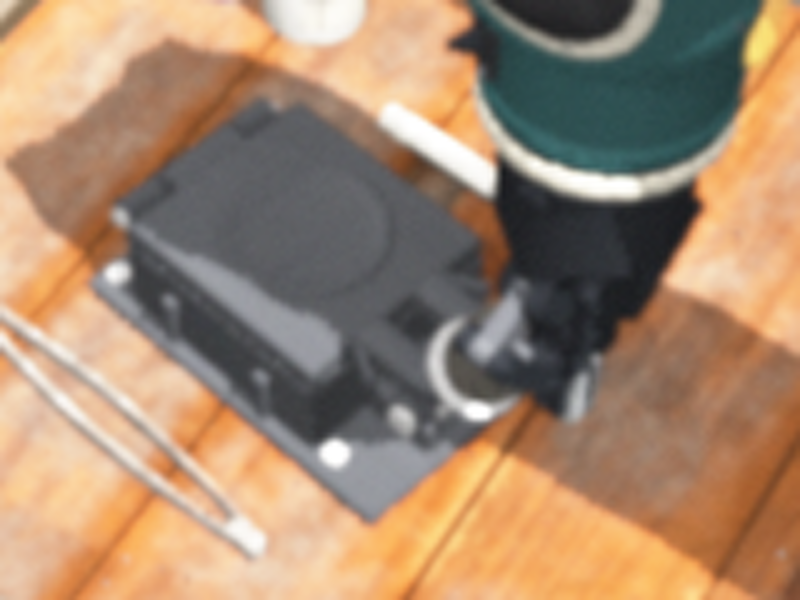

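Request:
jog_arm --pt "-0.8 0 -0.3 0 0 0 0" --pt "-0.8 0 -0.3 0 0 0 0" --pt "-0.8 0 0 0 0 0 0" --pt "-0.8 0 0 0 0 0 0" --pt "-0.5 0 0 0 0 0 0" --pt "0 0 0 0 0 0 0"

```text
t: 8.15
tcp_pos: [0.4708, -0.01, 0.0845]
ee_rot: [0.362, 3.12, -0.001]
contact_force: [-0.6, 0.4, -0.1]
opening: -0.0002
```

Request:
jog_arm --pt "-0.3 0 0 0 0 0 0" --pt "-0.2 0 0 0 0 0 0" --pt "0 0 0 0 0 0 0"

```text
t: 8.52
tcp_pos: [0.475, -0.011, 0.0844]
ee_rot: [-0.362, -3.12, 0.0]
contact_force: [-3.0, 0.3, 1.6]
opening: 0.0001
```

Run:
```python
from h import *
s=env.get_state();print(s['t'],tom(s['tcp_pos']).round(4),s['contact_force'])
```

```text
8.525 [-0.1144  0.0008  0.0844] [-2.95726282  0.30775552  1.60695715]
```

Request:
jog_arm --pt "-0.2 0 0 0 0 0 0" --pt "-0.1 0 0 0 0 0 0" --pt "0 0 0 0 0 0 0"

```text
t: 8.9
tcp_pos: [0.4759, -0.0112, 0.0841]
ee_rot: [-0.361, -3.116, -0.001]
contact_force: [-17.5, 5.0, 13.2]
opening: -0.0002
```

Request:
jog_arm --pt "-0.15 0 0 0 0 0 0" --pt "0 0 0 0 0 0 0"

```text
t: 9.15
tcp_pos: [0.4763, -0.0113, 0.0839]
ee_rot: [-0.36, -3.114, -0.001]
contact_force: [-24.3, 6.0, 18.3]
opening: 0.0001
```

Run:
```python
from h import *
s=env.get_state();print(s['t'],tom(s['tcp_pos']).round(4),s['contact_force'])
c=cap('scene','s5.png');d=cap('side','s5b.png')
B=np.hstack([cv2.resize(c['frame'][160:260,200:300],None,fx=4,fy=4,interpolation=cv2.INTER_CUBIC),cv2.resize(d['frame'][140:240,170:270],None,fx=4,fy=4,interpolation=cv2.INTER_CUBIC)]);cv2.imwrite('pics/s5z.png',B[:,:,::-1])
```

```text
9.15 [-0.113   0.0008  0.0839] [-24.27169605   5.95000559  18.2881912 ]
```

View pics/s5z.png

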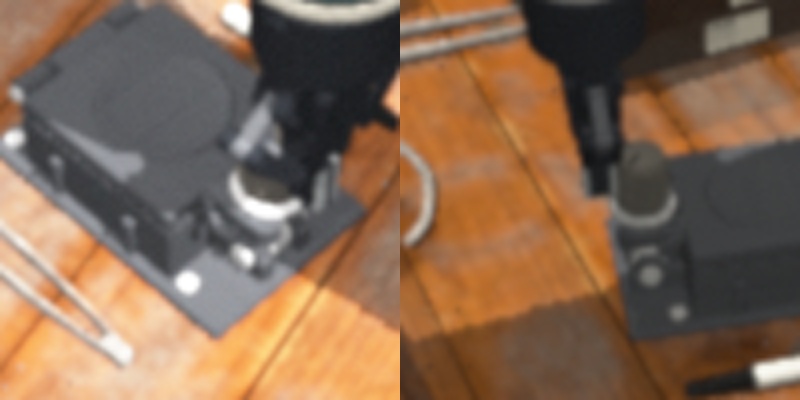

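The side view shows the bolt upright against its stop (25 N reaction). Now I back away, open, and pre-turn the wrist for the long clockwise stroke.

Request:
jog_arm --pt "0.8 0 0 0 0 0 0" --pt "2 0 -2 0 0 0 0" --pt "0 0 -5 0 0 0 1" --pt "0 0 -5 0 0 -0.17 1" --pt "0 0 0 0 0 -0.17 1" --pt "0 0 0 0 0 -0.17 1" --pt "0 0 0 0 0 -0.17 1" --pt "0 0 0 0 0 -0.17 1" --pt "0 0 0 0 0 -0.17 1" --pt "0 0 0 0 0 -0.17 1" --pt "0 0 0 0 0 0 1"

```text
t: 10.62
tcp_pos: [0.4526, -0.0057, 0.2046]
ee_rot: [-1.448, 2.787, -0.001]
contact_force: [0.1, -0.3, 0.0]
opening: 0.0855
```

Run:
```python
from h import *
from scipy.optimize import least_squares
s=env.get_state();print(s['t'],tom(s['tcp_pos']).round(4),s['contact_force'],s['joint_pos'].round(3))
c=cap('scene','s6.png');d=cap('side','s6b.png')
B=np.hstack([cv2.resize(c['frame'][160:260,200:300],None,fx=4,fy=4,interpolation=cv2.INTER_CUBIC),cv2.resize(d['frame'][140:240,170:270],None,fx=4,fy=4,interpolation=cv2.INTER_CUBIC)]);cv2.imwrite('pics/s6z.png',B[:,:,::-1])
for c in(c,d):
    P=tom(cloud(c).reshape(-1,3)); P=P[~np.isnan(P[:,0])]
    N=P[(abs(P[:,1])<.03)&(P[:,0]<-.05)&(P[:,0]>-.12)&(P[:,2]>.078)&(P[:,2]<.13)]
    top=N[N[:,2]>np.percentile(N[:,2],99)-.004]
    side=N[N[:,2]<np.percentile(N[:,2],99)-.006]
    o=least_squares(lambda x:np.hypot(side[:,0]-x[0],side[:,1]-x[1])-.019,[-.084,0],loss='soft_l1',f_scale=.001)
    print(len(N),'top z',np.percentile(N[:,2],[50,95,99]).round(4),'axis',o.x.round(4),'topmean',top.mean(0).round(4))
```

```text
10.625 [-0.1374  0.0006  0.2046] [ 0.07371775 -0.34076988  0.0324961 ] [-0.418  0.141  0.396  2.065 -0.067  0.947  2.542]
347 top z [0.1094 0.1162 0.1172] axis [-0.083  -0.0009] topmean [-0.085   0.0011  0.1149]
217 top z [0.1044 0.1136 0.114 ] axis [-0.0839  0.0009] topmean [-0.0842 -0.0025  0.112 ]
```

View pics/s6z.png

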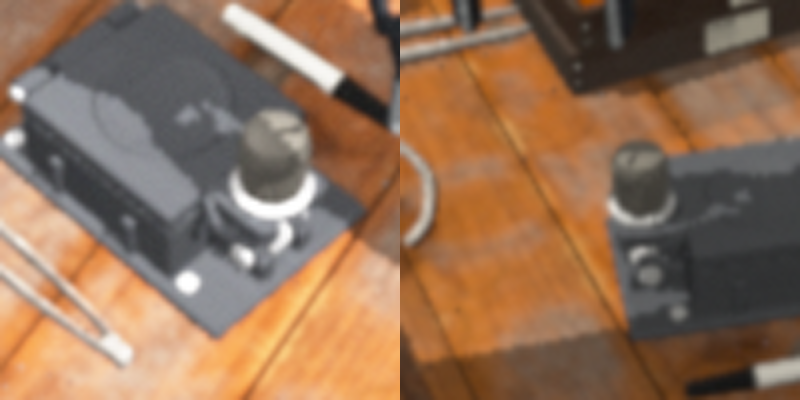

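Run:
```python
from h import *
s=env.get_state();r=R.from_rotvec(s['ee_rot']).as_matrix();a=np.arctan2(r[1,0],r[0,0])
for r in plan(fromm([-.0838,0,.2]),down(a+.15),1): print(r)
```

```text
[-1.93, -5.01, 0.46, -0.001, 0.0, -0.15]
```

Request:
jog_arm --pt "-1.93 -5.01 0.46 0 0 0 1" --pt "0 0 0 0 0 -0.15 1" --pt "0 0 0 0 0 0 1" --pt "0 0 4 0 0 0 1" --pt "0 0 2 0 0 0 1" --pt "0 0 0 0 0 0 1"

```text
t: 11.48
tcp_pos: [0.5035, -0.0185, 0.1393]
ee_rot: [1.648, -2.673, -0.001]
contact_force: [-0.1, 0.8, 0.4]
opening: 0.0852
```

Run:
```python
from h import *
s=env.get_state();print(s['t'],tom(s['tcp_pos']).round(4),s['contact_force'],s['joint_pos'].round(3))
r=R.from_rotvec(s['ee_rot']).as_matrix();a=np.arctan2(r[1,0],r[0,0]);print(np.degrees(a))
for r in plan(fromm([-.0838,0,.076]),down(a),2): print(r)
c=cap('wrist','w7.png')
```

```text
11.475 [-8.490e-02  1.000e-04  1.393e-01] [-0.13619632  0.76984638  0.44554264] [-0.308  0.333  0.336  2.004 -0.146  0.829  2.786]
-116.69811941192863
[-0.01, -0.06, 3.16, 0.001, -0.001, -0.0]
[-0.01, -0.06, 3.16, 0.001, -0.001, -0.0]
```

View pics/w7.png

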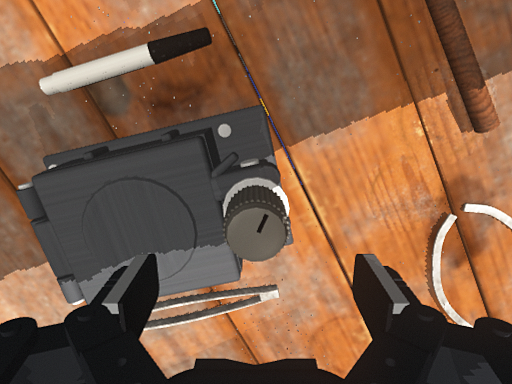

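Request:
jog_arm --pt "0 -0.06 3.2 0 0 0.05 1" --pt "0 -0.06 3.1 0 0 0.03 1" --pt "0 0 0 0 0 0 1"

```text
t: 11.9
tcp_pos: [0.505, -0.0191, 0.0767]
ee_rot: [1.543, -2.734, -0.001]
contact_force: [0.2, 0.1, 0.5]
opening: 0.0855
```

Request:
jog_arm --pt "0 0 0 0 0 0 0" --pt "0 0 0 0 0 0 0" --pt "0 0 0 0 0 0 0" --pt "0 0 0 0 0 0 0" --pt "0 0 0 0 0 0 0" --newtons 50

```text
t: 12.52
tcp_pos: [0.5045, -0.018, 0.0781]
ee_rot: [1.547, -2.734, -0.004]
contact_force: [-15.2, 7.9, 27.6]
opening: 0.0362
```

Run:
```python
from h import *
s=env.get_state();print(s['t'],tom(s['tcp_pos']).round(4),s['contact_force'],s['moment'],s['joint_pos'].round(3),s['opening'])
r=R.from_rotvec(s['ee_rot']).as_matrix();a=np.arctan2(r[1,0],r[0,0]);print(np.degrees(a))
c=cap('wrist','w8.png');c=cap('side','s8.png');cv2.imwrite('pics/s8z.png',cv2.resize(c['frame'][100:240,150:300],None,fx=4,fy=4,interpolation=cv2.INTER_CUBIC)[:,:,::-1])
```

```text
12.525 [-0.084   0.0009  0.0781] [-15.2252441    7.93320235  27.56944686] [ 1.58623162  3.60034921 -0.05163498] [-0.288  0.436  0.318  2.038 -0.21   0.699  2.765] 0.03617462638363746
-120.9882873201643
```

View pics/w8.png

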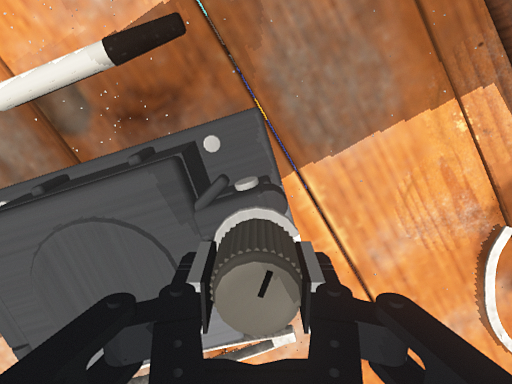

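View pics/s8z.png

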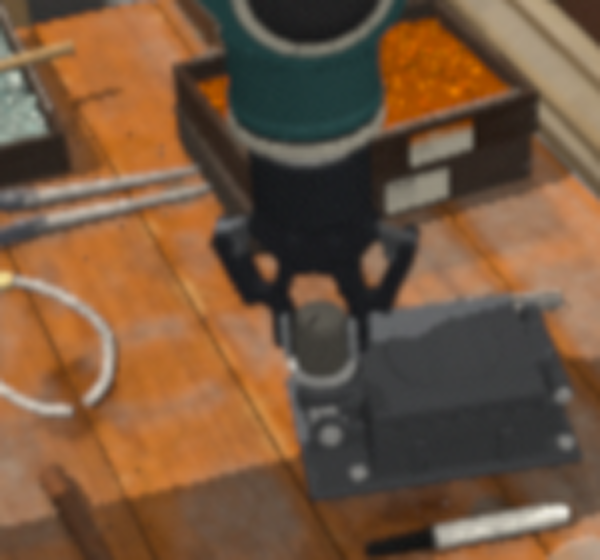

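Request:
jog_arm --pt "-0.07 0.1 -0.14 0 0 0 0" --pt "0 0 0 0 0 0 0" --pt "0 0 0.008 0 0 0.17 0" --pt "0 0 0.008 0 0 0.17 0" --pt "0 0 0.008 0 0 0.17 0" --pt "0 0 0.008 0 0 0.17 0" --pt "0 0 0 0 0 0 0"

```text
t: 13.5
tcp_pos: [0.5041, -0.0178, 0.0784]
ee_rot: [0.541, -3.093, -0.001]
contact_force: [-8.9, 0.1, 9.5]
opening: 0.0363
```

```bash
cat > st.py <<'E'
from h import *
s=env.get_state();print(s['t'],'m',tom(s['tcp_pos']).round(4),'F',s['contact_force'].round(1),'M',s['moment'].round(3),'q7',s['joint_pos'][6].round(3),s['opening'].round(4))
r=R.from_rotvec(s['ee_rot']).as_matrix();print('angx rad',np.arctan2(r[1,0],r[0,0]).round(4),'tool z',r[:,2].round(3),'F tool',(r.T@s['contact_force']).round(1))
E
python3 st.py; python3 -c "
from h import *
cap('wrist','w9.png')"
```

```text
Traceback (most recent call last):
  File "st.py", line 2, in <module>
    s=env.get_state();print(s['t'],'m',tom(s['tcp_pos']).round(4),'F',s['contact_force'].round(1),'M',s['moment'].round(3),'q7',s['joint_pos'][6].round(3),s['opening'].round(4))
                                                                                                                                                           ^^^^^^^^^^^^^^^^^^
AttributeError: 'float' object has no attribute 'round'
```

View pics/w9.png

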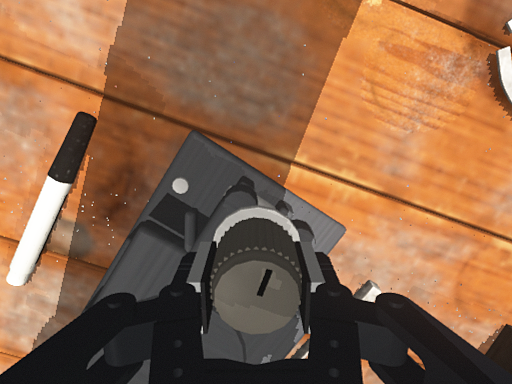

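The notch stays at about (265,283) in the wrist view after a 39° turn, so the nut turns with the gripper and doesn't slip.

Request:
jog_arm --pt "0 0 0.008 0 0 0.17 0" --pt "0 0 0.008 0 0 0.17 0" --pt "0 0 0.008 0 0 0.17 0" --pt "0 0 0.008 0 0 0.17 0" --pt "0 0 0.008 0 0 0.17 0" --pt "0 0 0.008 0 0 0.17 0" --pt "0 0 0.008 0 0 0.17 0" --pt "0 0 0.008 0 0 0.17 0" --pt "0 0 0.008 0 0 0.17 0" --pt "0 0 0.008 0 0 0.17 0" --pt "0 0 0.008 0 0 0.17 0" --pt "0 0 0 0 0 0 0"

```text
t: 15.05
tcp_pos: [0.5039, -0.0173, 0.0774]
ee_rot: [-2.166, -2.272, 0.001]
contact_force: [-11.7, 3.6, 14.3]
opening: 0.0363
```

```bash
sed -i "s/s\['opening'\].round(4)/round(float(s['opening']),4)/" st.py; python3 st.py; python3 -c "
from h import *
cap('wrist','w10.png')"
```

```text
15.05 m [-0.0849  0.0014  0.0774] F [-11.7   3.6  14.3] M [ 0.817  2.893 -0.104] q7 0.65 0.0363
angx rad 1.6186 tool z [-0.003  0.002 -1.   ] F tool [  4.2 -11.6 -14.3]
```

View pics/w10.png

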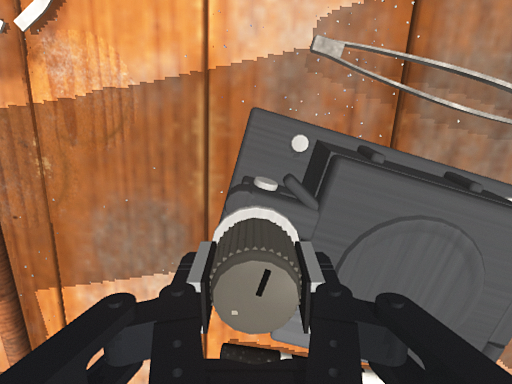

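Request:
jog_arm --pt "0 -0.05 -0.06 0 0 0 0" --pt "0 0 0.008 0 0 0.17 0" --pt "0 0 0.008 0 0 0.17 0" --pt "0 0 0.008 0 0 0.17 0" --pt "0 0 0.008 0 0 0.17 0" --pt "0 0 0 0 0 0 0"

```text
t: 15.85
tcp_pos: [0.5039, -0.0171, 0.0774]
ee_rot: [-2.8, -1.42, 0.001]
contact_force: [-5.9, 3.8, 3.6]
opening: 0.0363
```

```bash
python3 st.py
```

```text
15.85 m [-0.0849  0.0016  0.0774] F [-5.9  3.8  3.6] M [ 1.113  1.405 -0.102] q7 0.092 0.0363
angx rad 0.9388 tool z [-0.002  0.001 -1.   ] F tool [-0.4 -7.  -3.6]
```

Request:
jog_arm --pt "0 0 0.008 0 0 0.17 0" --pt "0 0 0.008 0 0 0.17 0" --pt "0 0 0.008 0 0 0.17 0" --pt "0 0 0.008 0 0 0.17 0" --pt "0 0 0 0 0 0 0"

```text
t: 16.48
tcp_pos: [0.5041, -0.0171, 0.0771]
ee_rot: [-3.113, -0.409, 0.002]
contact_force: [-5.5, 5.3, 3.4]
opening: 0.0361
```

```bash
python3 st.py
```

```text
16.475 m [-0.0846  0.0016  0.0771] F [-5.5  5.3  3.4] M [ 1.32   1.097 -0.091] q7 -0.499 0.0361
angx rad 0.2616 tool z [-0.001  0.002 -1.   ] F tool [-3.9 -6.5 -3.4]
```

Request:
jog_arm --pt "0 0 0.008 0 0 0.17 0" --pt "0 0 0.008 0 0 0.17 0" --pt "0 0 0.008 0 0 0.17 0" --pt "0 0 0 0 0 0 0"

```text
t: 16.98
tcp_pos: [0.5049, -0.0177, 0.0771]
ee_rot: [-3.118, 0.384, -0.001]
contact_force: [0.4, 0.6, 1.1]
opening: 0.0366
```

```bash
python3 st.py
```

```text
16.975 m [-0.0838  0.0013  0.0771] F [0.4 0.6 1.1] M [ 0.341 -0.157  0.48 ] q7 -0.985 0.0366
angx rad -0.245 tool z [ 0.  0. -1.] F tool [ 0.2 -0.7 -1.1]
```

Request:
jog_arm --pt "0 0 0.008 0 0 0.17 0" --pt "0 0 0.008 0 0 0.17 0" --pt "0 0 0 0 0 0 0"

```text
t: 17.35
tcp_pos: [0.5049, -0.0183, 0.077]
ee_rot: [3.009, -0.903, 0.001]
contact_force: [0.6, -3.0, 2.6]
opening: 0.0359
```

```bash
python3 st.py
```

```text
17.35 m [-0.0837  0.0007  0.077 ] F [ 0.6 -3.   2.6] M [-0.575 -0.352  0.71 ] q7 -1.316 0.0359
angx rad -0.5833 tool z [ 0.001 -0.    -1.   ] F tool [ 2.2  2.1 -2.6]
```

Request:
jog_arm --pt "0 0 0.008 0 0 0.17 0" --pt "0 0 0.004 0 0 0.08 0" --pt "0 0 0 0 0 0 0"

```text
t: 17.73
tcp_pos: [0.5047, -0.0195, 0.077]
ee_rot: [2.872, -1.269, 0.003]
contact_force: [0.8, -10.4, 2.3]
opening: 0.036
```

```bash
python3 st.py
```

```text
17.725 m [-0.0835 -0.0005  0.077 ] F [  0.8 -10.4   2.3] M [-2.225 -0.234  1.145] q7 -1.562 0.036
angx rad -0.8324 tool z [ 0.001 -0.002 -1.   ] F tool [ 8.3  6.4 -2.3]
```

```bash
python3 -c "
from h import *
cap('wrist','w11.png')"
```

```text
(no output)
```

View pics/w11.png

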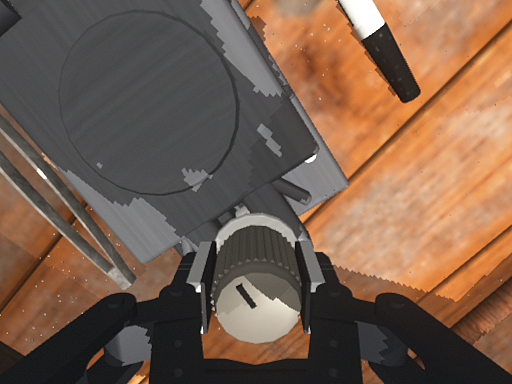

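The notch has now shifted in the grip, to about (246,296), and the moment has jumped. The nut has bottomed and the pads slip on it, so I'll measure the notch's world angle as the zero reference.

```bash
cat > notch.py <<'E'
from h import *
import sys
def notch(c,z=.1115,show=False):
    # cap centre in image
    ax=fromm([-.084,0,z])
    g=c['frame'].max(2).astype(int)
    v,u=np.mgrid[:384,:512]
    P=np.array([onz(c,uu,vv,z) for uu,vv in zip(u[200:340,190:330].ravel(),v[200:340,190:330].ravel())])
    ctr=np.array(ax[:2]); 
    gg=g[200:340,190:330].ravel(); rr=np.hypot(*(P[:,:2]-ctr).T)
    m=((gg<60)&(rr<.0155)).reshape(140,140).astype(np.uint8)
    n,l,st,ce=cv2.connectedComponentsWithStats(m)
    k=1+np.argmax(st[1:,4]); q=P.reshape(140,140,3)[l==k][:,:2]
    mu=q.mean(0); w,V=np.linalg.eigh(np.cov((q-mu).T)); d=V[:,1]
    if d@(mu-ctr)<0:d=-d
    print('n',len(q),'px',(ce[k]+[190,200]).round(1),'len',(4*np.sqrt(w)).round(4),'mean rel',(mu-ctr).round(4),'dir angle',np.arctan2(d[1],d[0]).round(4),'pos angle',np.arctan2(*(mu-ctr)[::-1]).round(4))
    return np.arctan2(d[1],d[0])
if __name__=='__main__':
    for f in sys.argv[1:]:
        z=.1115
        if ':' in f: f,z=f.split(':'); z=float(z)
        print(f); notch(load(f),z)
E
python3 notch.py w8.png:.1145 w9.png:.1142 w10.png:.1132 w11.png:.1112
```

```text
w8.png
n 161 px [265.1 283.2] len [0.0025 0.0131] mean rel [-0.008  -0.0056] dir angle -2.4318 pos angle -2.5301
w9.png
n 165 px [263.8 283.1] len [0.0026 0.0126] mean rel [-0.0101  0.0007] dir angle -3.1265 pos angle 3.0694
w10.png
n 144 px [262.7 283.2] len [0.0024 0.012 ] mean rel [0.0015 0.0103] dir angle 1.2964 pos angle 1.4303
w11.png
n 144 px [245.2 295.4] len [0.0025 0.0129] mean rel [ 0.0044 -0.0002] dir angle -0.2704 pos angle -0.0512
```

Run:
```python
from h import *
from scipy.optimize import least_squares
c=cap('scene','s12.png');d=cap('side','s12b.png')
B=np.hstack([cv2.resize(c['frame'][150:250,200:300],None,fx=4,fy=4,interpolation=cv2.INTER_CUBIC),cv2.resize(d['frame'][140:240,170:270],None,fx=4,fy=4,interpolation=cv2.INTER_CUBIC)]);cv2.imwrite('pics/s12z.png',B[:,:,::-1])
w=load('w11.png')
P=tom(cloud(w).reshape(-1,3)); P=P[~np.isnan(P[:,0])]
N=P[(abs(P[:,1])<.025)&(P[:,0]<-.05)&(P[:,0]>-.12)&(P[:,2]>.1)&(P[:,2]<.125)]
top=N[N[:,2]>.108]; print(len(top),top.mean(0),np.percentile(top,[2,98],axis=0).round(4))
T=top;k=np.linalg.lstsq(np.c_[T[:,:2],np.ones(len(T))],T[:,2],rcond=None)[0];print(k)
w=load('w10.png')
P=tom(cloud(w).reshape(-1,3)); P=P[~np.isnan(P[:,0])]
N=P[(abs(P[:,1])<.025)&(P[:,0]<-.05)&(P[:,0]>-.12)&(P[:,2]>.1)&(P[:,2]<.125)]
top=N[N[:,2]>.108]; print(len(top),top.mean(0),np.percentile(top,[2,98],axis=0).round(4))
T=top;k=np.linalg.lstsq(np.c_[T[:,:2],np.ones(len(T))],T[:,2],rcond=None)[0];print(k)
```

```text
6924 [-0.08340003  0.00066016  0.11214879] [[-0.1024 -0.023   0.1084]
 [-0.0581  0.0198  0.1239]]
[ 0.16585592 -0.00858637  0.12598685]
7766 [-0.08539407  0.00448666  0.11293087] [[-0.1155 -0.0129  0.1085]
 [-0.0572  0.0208  0.1243]]
[-0.01542773  0.14063841  0.11098243]
```

View pics/s12z.png

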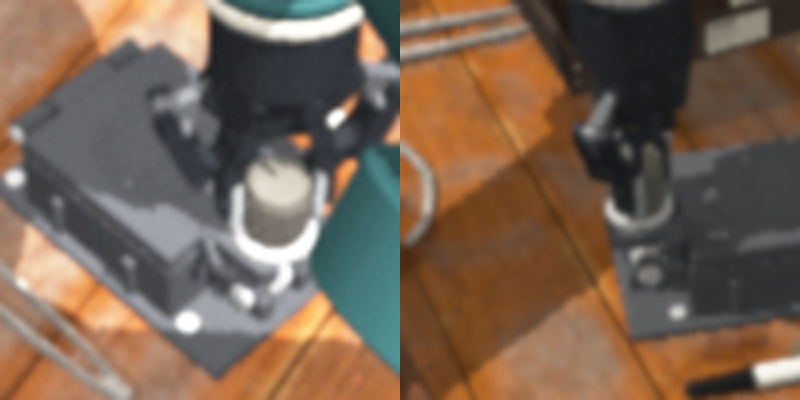

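```bash
cat > captop.py <<'E'
from h import *
import sys
def captop(f):
    w=load(f); P=tom(cloud(w).reshape(-1,3)).reshape(384,512,3)
    m=np.zeros((384,512),bool); m[255:345,215:300]=1
    m&=~np.isnan(P[...,0])&(P[...,2]>.105)&(P[...,2]<.12)&(abs(P[...,1])<.03)
    T=P[m]; k=np.array([0,0,np.median(T[:,2])])
    for th in (.004,.002,.0012,.0012,.0012):
        r=T[:,2]-T[:,:2]@k[:2]-k[2]; i=abs(r)<th
        k=np.linalg.lstsq(np.c_[T[i][:,:2],np.ones(i.sum())],T[i][:,2],rcond=None)[0]
    mm=np.zeros((384,512),np.uint8); vv,uu=np.where(m); mm[vv[i],uu[i]]=255
    mm=cv2.morphologyEx(cv2.morphologyEx(mm,cv2.MORPH_CLOSE,np.ones((7,7))),cv2.MORPH_OPEN,np.ones((5,5)))
    ct=max(cv2.findContours(mm,0,1)[0],key=cv2.contourArea)
    Q=P[mm>0]
    (cx,cy),rad=cv2.minEnclosingCircle((np.nan_to_num(P[ct[:,0,1],ct[:,0,0]][:,:2],nan=-.084)*1000).astype(np.float32))
    print(f,i.sum(),'slopes',k[:2].round(4),'mean',np.nanmean(Q,0).round(4),'circ',round(cx,1),round(cy,1),round(rad,1),'z@',(k[:2]@[-.084,0]+k[2]).round(4))
for f in sys.argv[1:]: captop(f)
E
python3 captop.py w8.png w9.png w10.png w11.png
```

```text
w8.png 4279 slopes [-0.0023  0.0143] mean [-0.0854 -0.0005  0.1119] circ -85.1 0.8 16.7 z@ 0.112
w9.png 4236 slopes [0.008  0.0042] mean [-0.0865  0.0003  0.112 ] circ -85.3 1.2 16.9 z@ 0.1121
w10.png 4279 slopes [-0.0029 -0.0108] mean [-0.0853  0.0025  0.111 ] circ -84.1 -32.9 51.1 z@ 0.1111
w11.png 4029 slopes [0.0208 0.0108] mean [-8.710e-02 -1.000e-04  1.105e-01] circ -88.6 0.5 16.8 z@ 0.1106
```

Bottomed is confirmed: the notch reads −0.27 rad in world while the tool slipped on by 0.88 rad. However, slipping dragged the bolt outward by about 0.03–0.04 rad, judging from the cap tilt and centre. I'll regrip with the jaws along the mould's x axis, which recentres and straightens the bolt.

Request:
jog_arm --pt "0 0 0 0 0 0 1" --pt "0 0 0 0 0 0 1" --pt "0 0 0 0 0 0 1" --pt "0 0 0 0 0 0 1" --pt "0 0 0 0 0 0.163 1" --pt "0 0 0 0 0 0.163 1" --pt "0 0 0 0 0 0.163 1" --pt "0 0 0 0 0 0.163 1" --pt "0 0 0 0 0 0.163 1" --pt "0 0 0 0 0 0.163 1" --pt "0 0 0 0 0 0 1"

```text
t: 19.25
tcp_pos: [0.5045, -0.018, 0.0765]
ee_rot: [1.933, -2.476, 0.0]
contact_force: [0.1, -0.3, 0.8]
opening: 0.0855
```

```bash
python3 st.py
python3 - <<'E'
from h import *
from scipy.optimize import least_squares
for r in plan(fromm([-.084,0,.0765]),down(YAW-np.pi/2),1): print(r)
c=cap('wrist','w13.png')
for n in ('scene','side'):
    c=cap(n,n+'13.png')
    P=tom(cloud(c).reshape(-1,3)); P=P[~np.isnan(P[:,0])]
    N=P[(abs(P[:,1])<.025)&(P[:,0]<-.055)&(P[:,0]>-.115)&(P[:,2]>.072)&(P[:,2]<.12)]
    t=np.percentile(N[:,2],98)
    side=N[(N[:,2]<t-.005)]
    f=lambda x:np.hypot(side[:,0]-x[0]-(side[:,2]-.022)*x[2],side[:,1]-x[1])-.019
    o=least_squares(lambda x:np.hypot(side[:,0]-x[0],side[:,1]-x[1])-.019,[-.084,0],loss='soft_l1',f_scale=.001)
    o2=least_squares(lambda x:np.hypot(side[:,0]+.084+(side[:,2]-.022)*np.tan(x[0]),side[:,1]-x[1])-.019,[0,0],loss='soft_l1',f_scale=.001)
    print(n,len(side),o.x,o2.x,t)
    print(N[:,2].max())
E
python3 captop.py w13.png; python3 notch.py w13.png
```

```text
19.25 m [-0.0841  0.0009  0.0765] F [ 0.1 -0.3  0.8] M [0.025 0.016 0.029] q7 -2.541 0.0855
angx rad -1.8158 tool z [-0. -0. -1.] F tool [ 0.3 -0.2 -0.8]
[0.09, -0.01, 0.0, 0.0, -0.0, -0.007]
scene 217 [-0.08565494 -0.00073576] [ 0.02320495 -0.0007308 ] 0.11518211771060385
0.11735965234913102
side 147 [-0.08683613  0.00089794] [0.04161758 0.00090225] 0.11175105022953147
0.11244398963998768
w13.png 4071 slopes [0.0227 0.0133] mean [-0.0877 -0.0006  0.1106] circ -88.3 1.0 17.0 z@ 0.1107
w13.png
n 166 px [244.  303.9] len [0.0029 0.0134] mean rel [0.0039 0.0001] dir angle -0.2268 pos angle 0.0231
```

View pics/w13.png

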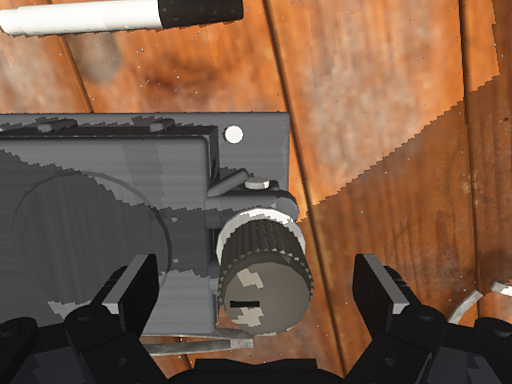

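Request:
jog_arm --pt "0.09 0 0 0 0 0 0" --pt "0 0 0 0 0 0 0" --pt "0 0 0 0 0 0 0" --pt "0 0 0 0 0 0 0" --pt "0 0 0 0 0 0 0" --newtons 60

```text
t: 20.02
tcp_pos: [0.5038, -0.0189, 0.0767]
ee_rot: [1.932, -2.477, -0.002]
contact_force: [-5.8, 2.2, 10.4]
opening: 0.036
```

```bash
python3 st.py
python3 - <<'E'
from h import *
c=cap('wrist','w14.png')
E
python3 captop.py w14.png; python3 notch.py w14.png
```

```text
20.025 m [-0.0845 -0.0001  0.0767] F [-5.8  2.2 10.4] M [ 0.399  1.384 -0.031] q7 -2.54 0.036
angx rad -1.817 tool z [-0.001  0.001 -1.   ] F tool [ -0.8   6.2 -10.4]
w14.png 4200 slopes [0.0039 0.0151] mean [-0.0853 -0.0006  0.1104] circ -85.7 0.5 16.9 z@ 0.1104
w14.png
n 162 px [232.1 305.1] len [0.0029 0.0127] mean rel [ 0.0078 -0.0013] dir angle -0.2382 pos angle -0.1592
```

Request:
jog_arm --pt "0 -0.1 0 0 0 0 0" --pt "0 0 0 0 0 0 0"

```text
t: 20.32
tcp_pos: [0.504, -0.019, 0.0766]
ee_rot: [1.931, -2.477, -0.004]
contact_force: [-11.4, 3.7, 15.3]
opening: 0.036
```

```bash
python3 st.py
```

```text
20.325 m [-0.0843 -0.0002  0.0766] F [-11.4   3.7  15.3] M [ 0.958  2.744 -0.003] q7 -2.54 0.036
angx rad -1.8171 tool z [-0.003  0.001 -1.   ] F tool [ -0.8  12.  -15.3]
```

Request:
jog_arm --pt "0 0 0 0 0 0.05 0" --pt "0 0 0 0 0 0 0"

```text
t: 20.58
tcp_pos: [0.5039, -0.0189, 0.0765]
ee_rot: [1.869, -2.523, -0.004]
contact_force: [-11.9, 4.3, 14.9]
opening: 0.0361
```

```bash
python3 st.py
python3 - <<'E'
from h import *
c=cap('wrist','w15.png')
E
python3 captop.py w15.png; python3 notch.py w15.png
```

```text
20.575 m [-0.0844 -0.0001  0.0765] F [-11.9   4.3  14.9] M [0.778 2.891 0.86 ] q7 -2.59 0.0361
angx rad -1.8668 tool z [-0.003  0.001 -1.   ] F tool [ -0.6  12.7 -14.8]
w15.png 4243 slopes [-0.0024  0.0126] mean [-0.0851 -0.0006  0.1103] circ -85.3 -33.2 50.9 z@ 0.1103
w15.png
n 165 px [233.8 305.9] len [0.0029 0.0132] mean rel [ 0.0073 -0.0014] dir angle -0.2679 pos angle -0.1886
```

Request:
jog_arm --pt "0 0 -0.05 0 0 -0.04 0" --pt "0 0 0 0 0 0 0"

```text
t: 20.88
tcp_pos: [0.504, -0.0189, 0.0768]
ee_rot: [1.92, -2.485, -0.004]
contact_force: [-10.0, 2.6, 7.3]
opening: 0.0358
```

```bash
python3 st.py
```

```text
20.875 m [-0.0844 -0.0001  0.0768] F [-10.    2.6   7.3] M [0.582 2.29  0.167] q7 -2.555 0.0358
angx rad -1.826 tool z [-0.003  0.001 -1.   ] F tool [-0.  10.3 -7.3]
```

Request:
jog_arm --pt "0 0 -0.008 0 0 -0.176 0" --pt "0 0 -0.008 0 0 -0.176 0" --pt "0 0 -0.008 0 0 -0.176 0" --pt "0 0 -0.008 0 0 -0.176 0" --pt "0 0 -0.008 0 0 -0.176 0" --pt "0 0 -0.008 0 0 -0.176 0" --pt "0 0 -0.008 0 0 -0.176 0" --pt "0 0 -0.008 0 0 -0.176 0" --pt "0 0 -0.008 0 0 -0.176 0" --pt "0 0 0 0 0 0 0" --pt "0 0 0 0 0 0 0"

```text
t: 22.25
tcp_pos: [0.5053, -0.0179, 0.0778]
ee_rot: [-3.117, 0.379, 0.001]
contact_force: [-1.3, 8.5, 0.8]
opening: 0.036
```

```bash
python3 st.py
python3 - <<'E'
from h import *
c=cap('wrist','w16.png');c=cap('scene','s16.png');d=cap('side','s16b.png')
B=np.hstack([cv2.resize(c['frame'][150:250,200:300],None,fx=4,fy=4,interpolation=cv2.INTER_CUBIC),cv2.resize(d['frame'][140:240,170:270],None,fx=4,fy=4,interpolation=cv2.INTER_CUBIC)]);cv2.imwrite('pics/s16z.png',B[:,:,::-1])
E
python3 captop.py w16.png; python3 notch.py w16.png:.1117
```

```text
22.25 m [-0.0834  0.0012  0.0778] F [-1.3  8.5  0.8] M [1.913 0.019 0.055] q7 -1.234 0.036
angx rad -0.2418 tool z [-0.     0.002 -1.   ] F tool [-3.3 -7.9 -0.8]
w16.png 4206 slopes [-0.0176  0.0074] mean [-0.0837  0.0007  0.1113] circ -85.3 0.9 17.0 z@ 0.1114
w16.png
n 169 px [231.1 305.2] len [0.003  0.0127] mean rel [0.0008 0.01  ] dir angle 1.339 pos angle 1.4868
```

View pics/w16.png

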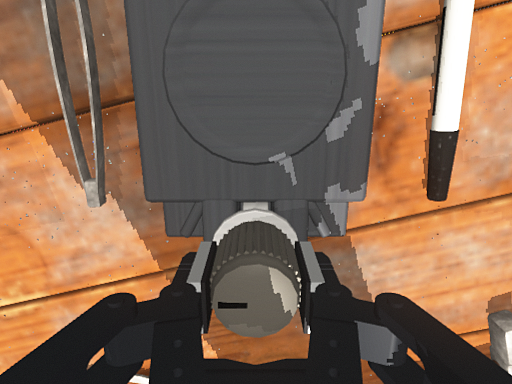

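View pics/s16z.png

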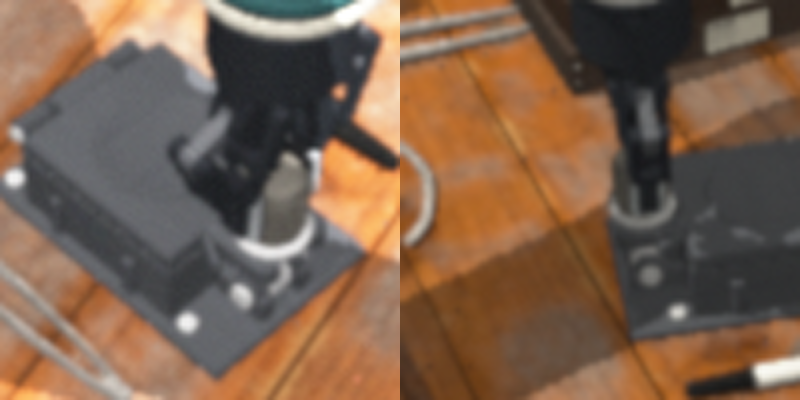

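Request:
jog_arm --pt "0.06 0 0 0 0 0 0" --pt "0 0 0 0 0 0 0" --pt "0 0 0 0 0 0 0"

```text
t: 22.78
tcp_pos: [0.5054, -0.0179, 0.0777]
ee_rot: [-3.117, 0.379, 0.002]
contact_force: [-4.3, 9.0, 4.6]
opening: 0.0363
```

```bash
python3 st.py
python3 - <<'E'
from h import *
c=cap('wrist','w17.png')
E
python3 captop.py w17.png; python3 notch.py w17.png:.1117
```

```text
22.775 m [-0.0832  0.0012  0.0777] F [-4.3  9.   4.6] M [2.12  0.73  0.007] q7 -1.234 0.0363
angx rad -0.2417 tool z [-0.001  0.002 -1.   ] F tool [-6.3 -7.8 -4.6]
w17.png 4238 slopes [-0.0172  0.0074] mean [-0.0836  0.0008  0.1113] circ -86.7 -33.8 50.3 z@ 0.1113
w17.png
n 173 px [231.5 305.5] len [0.0031 0.0126] mean rel [0.001  0.0098] dir angle 1.3048 pos angle 1.4735
```

```bash
python3 -c "
from h import *
print(env.hand_in())"
```

```text
the job is handed in; nothing more can be done
None
```

The mould is ready and handed in at about 23 s: lid shut, bolt upright in the fork, and the nut bottomed, then backed off a quarter turn. The fingers are still holding the nut at that setting, with a 60 N grip.

- **Lid:** it stopped firmly at about 45 N with the fingertip at 64.3 mm, against the 64.5 mm expected, and lay level in the images.
- **Bottoming out:** the turning resistance jumped after about 4.1 rad. The nut had stopped while the pads slipped on by about 0.9 rad. A second, careful turn found the hard stop again.
- **Bolt:** that slip dragged the bolt about 0.03–0.04 rad outward. I regripped the nut and pushed the bolt back before backing off. A last push raised the force without moving it, so it is against its stop.
- **Back-off:** the tool turned 1.575 rad from the point where the stop let go, against 1.571 for a quarter turn. The nut's index notch gave 1.54–1.61 rad depending on the picture, so the tool's figure is the better one.
- **Bystanders:** the tweezers and marker looked undisturbed in the pictures, but I did not measure them. I did not check the cork's position, though the arm worked well away from it.

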